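# Sort sealed parts tins by weight: full under the rack bar, empty in the tray

## Task

Three sealed parts tins look alike, but some are full and heavy and the others empty and light, which only their weight when lifted will tell. Slide every full tin lengthwise under the green rack's cross bar until it is fully home, square against the back stop, and lay every empty tin flat in the grey open tray. Never tip a tin over, and leave the other things on the bench where they are.

Things in the scene. Friction and masses are not known exactly. Their poses are not given: they have to be found in the camera images.
- rack: Fixed green steel stock rack: floor plate 160 (x) by 214 (y) mm, 4 mm thick. Origin: centre of its underside; x points from the open front (robot's side) to the back stop, z up. Side walls only from x = +8 mm back, inner faces at y = -100 and +100 mm; in front of that the floor is bare, with no lip. Room for two tins side by side.
- rack_bar (a point): Middle of the underside of the rack's fixed steel cross bar, 45 mm above the table. The bar runs along rack y, is 18 mm wide (rack x = +8 to +26 mm) and 10 mm thick. A tin fully home sticks out 12 mm in front of the bar, so it can be pushed home from there.
- rack_stop (a point): Middle of the inner face of the rack's back stop, at the floor's top (rack x = +72 mm, 4 mm above the table). The stop is a wall along rack y, its top 24 mm above the table. A full tin's end must rest against it.
- tray: Fixed grey plastic open tray, 140 (x) by 220 (y) by 16 mm high, walls 5 mm, floor 5 mm thick. Origin: centre of its underside, z up. Room for two tins flat, side by side along y, each with its long side along x.
- tin_a: One of three sealed sheet-metal tins, all alike: 76 (x) by 50 (y) by 36 mm high. Origin: centre of the underside; x along the long side, z up. Full (530 to 650 g in all) or empty (about 125 g), which cannot be seen; one or two of the three are full, which ones changes. The contents hardly shift.
- tin_b: One of three sealed sheet-metal tins, all alike: 76 (x) by 50 (y) by 36 mm high. Origin: centre of the underside; x along the long side, z up. Full (530 to 650 g in all) or empty (about 125 g), which cannot be seen; one or two of the three are full, which ones changes. The contents hardly shift.
- tin_c: One of three sealed sheet-metal tins, all alike: 76 (x) by 50 (y) by 36 mm high. Origin: centre of the underside; x along the long side, z up. Full (530 to 650 g in all) or empty (about 125 g), which cannot be seen; one or two of the three are full, which ones changes. The contents hardly shift.
- punch: Bystander: steel press punch standing upright, 30 mm across, 45 mm high; origin at its underside, about its middle. Leave it alone.
- die_block: Bystander: dark steel die block with a groove, 70 by 50 by 40 mm; origin at its underside, about its middle. Leave it alone.
- spray_can: Bystander: plain grey spray can, 52 mm across, 150 mm high; origin at its underside, about its middle. Leave it alone.
- parts_bin: Bystander: open yellow parts bin, 110 by 90 by 50 mm; origin at its underside, about its middle. Leave it alone.
- collar: Bystander: dark steel collar lying flat, 44 mm across, 18 mm high; origin at its underside, about its middle. Leave it alone.
- spanner: Bystander: spanner lying flat, 160 mm long; origin at its underside, about its middle. Leave it alone.
Not all that is in view belongs to the job. What is shaped like the tin_c but blue or pink is not meant. Leave any purple look-alike of the tin_b alone.

How it is judged:
At the end, for the whole second after the job is handed in: All tins upright (0.12 rad) and still (20 mm/s). Full: on the rack floor under the bar, end within 8 mm of the stop, square within 0.15 rad, within 80 mm of mid-rack, pressing on the rack over 3 N. Empty: flat on the tray floor inside its walls, pressing on it under 3 N (((x of tin_a in the frame of rack between 0.026 and 0.042 m and y of tin_a in the frame of rack between -0.08 and 0.08 m and z of tin_a in the frame of rack below 0.01 m and angle between the x axis of tin_a and the x axis of rack, either way round below 0.15 rad and contact force between tin_a and rack above 3 N) or (x of tin_a in the frame of tray between -0.05 and 0.05 m and y of tin_a in the frame of tray between -0.09 and 0.09 m and z of tin_a in the frame of tray below 0.011 m and contact force between tin_a and tray below 3 N)) and angle between each of tin_a, tin_b, tin_c's own z axis and vertical below 0.12 rad and linear speed of each of tin_a, tin_b, tin_c below 0.02 m/s and ((x of tin_b in the frame of rack between 0.026 and 0.042 m and y of tin_b in the frame of rack between -0.08 and 0.08 m and z of tin_b in the frame of rack below 0.01 m and angle between the x axis of tin_b and the x axis of rack, either way round below 0.15 rad and contact force between tin_b and rack above 3 N) or (x of tin_b in the frame of tray between -0.05 and 0.05 m and y of tin_b in the frame of tray between -0.09 and 0.09 m and z of tin_b in the frame of tray below 0.011 m and contact force between tin_b and tray below 3 N)) and ((x of tin_c in the frame of rack between 0.026 and 0.042 m and y of tin_c in the frame of rack between -0.08 and 0.08 m and z of tin_c in the frame of rack below 0.01 m and angle between the x axis of tin_c and the x axis of rack, either way round below 0.15 rad and contact force between tin_c and rack above 3 N) or (x of tin_c in the frame of tray between -0.05 and 0.05 m and y of tin_c in the frame of tray between -0.09 and 0.09 m and z of tin_c in the frame of tray below 0.011 m and contact force between tin_c and tray below 3 N))); the robot touches nothing.
It fails at once if another thing on the bench is moved by more than 30 mm (distance of any of punch, die_block, spray_can, parts_bin, collar, spanner from where it was at the start of the episode above 0.03 m).
It fails at once if a tin is tipped over (more than 0.8 rad) (angle between any of tin_a, tin_b, tin_c's own z axis and vertical above 0.8 rad).
It also fails if it takes over 72 s, if anything falls off the work surface, if the arm or the gripper's body presses on something with over 40 N, if the wrist force passes 120 N, or if a joint passes its speed limit or range.

## Robot

A 7-joint arm with a two-finger parallel gripper is mounted at the origin on the work surface. World frame = base frame: x ahead of the robot, y to its left, z up, the work surface at z = 0. Lengths are in m, angles in rad, forces in N, time in s.
With the tool pointing down it reaches from about 0.4 to 0.9 m from the base axis. Payload 5.5 kg.
Tool frame: the origin (TCP) lies at the centre of the arm's flange, where the gripper is bolted on; the fingertips stand 178 mm ahead of it and the grasp point (between the pads) lies 159 mm ahead of it (r.tip_extent is the distance from the TCP to the fingertips, in m); z points along the fingers, y is the direction in which the jaws open and shut (so a half turn about z gives the same grasp; the last joint's range is limited). The gripper opens to 92 mm and grips with 3 to 60 N. Pads are 19 mm wide; open, the fingers measure 130 mm over their backs; the gripper's body (75 mm by 190 mm) begins 47 mm behind the grasp point.
Start: joints at [1.532, 0.501, -0.427, 1.55, 0.221, 1.138, -0.21], TCP at [0.193, -0.621, 0.405] pointing down, gripper open.
Joint ranges: [-2.88, 2.88], [-0.31, 2.03], [-1.54, 1.56], [0.2, 2.42], [-1.41, 4.55], [0.19, 2.02], [-2.57, 2.57]. Speed limits (rad/s): [2.57, 2.57, 3.14, 3.14, 3.14, 3.14, 3.14].

## Interface

Orientations are given as a 3x3 rotation matrix whose columns are the frame's x, y, z axes.
In Python, from station import r, eyes, sign_off gives the robot as it stands.
- The arm moves only by the shell command python3 -m handwheel 'ROWS'. ROWS is JSON, a list of rows, each a list of 7 numbers: the shift along the tool's x, y, z in mm, then the turn, a rotation vector about the tool's x, y, z in rad, then the finger opening in mm, from 0 to 91.8. A call has 1 to 5 rows; each row shifts and turns the pose as measured when the row begins, along the tool's axes as they then stand; what a row does not reach is not made up. A row lasts 1/10 s, in which the tool goes at most 50 mm and 8.59 degrees, less where a joint would pass 70% of its speed; a pose out of reach is approached as far as the arm can. A call is refused whole if a number of a shift passes 50 or a number of a turn 0.15, either way. A call with a gripper value outside its range is refused whole. The fingers move at their own pace and stop on an object; the grip force is fixed at half the most. Time passes only in rows, so rows that do not move let the fingers close. It gives the time, the measured TCP pose, the force and the opening at its end, in the units of the state.
- r.get_state(): the state, without advancing time (a new reading comes with each control period).
- eyes.camera(name): name is "scene" or "top"; returns the picture (384x512x3 uint8, red, green, blue); there is no depth.
- eyes.get_calibration(name): a dict with "intrinsics" (3x3 intrinsics, pixels), "rvec" (rotation vector, rad) and "tvec" (3), from world to camera coordinates, as OpenCV has them. Camera axes: x right, y down, z forward; pixel columns grow to the right and rows downward; lengths in m; the calibration is good to about 2 mm. A picture is of the moment at which its call begins. get_calibration takes no time and is no camera call.
- sign_off(): hands the job in, once; it reports no verdict.
The state is a dict: "time_s": time; "joint_pos": joint angles; "qd": joint speeds; "joint_torque": joint torques, N m; "ee_pos": TCP position; "tcp_rot": TCP orientation; "ft_force": force on the tool from outside, world axes, zero at the start; "wrist_torque": the same for the moment, N m; "grip_width": finger opening in m.
Only numpy, scipy, OpenCV 4.12 (cv2) and the standard library are available. Lean on these libraries where they do the work, as an engineer would, in place of code of your own. Each camera call takes 0.05 s, during which the arm holds its last target.

## Working session

There is one attempt and no reset: what is moved stays moved. The work goes in short steps, Python scripts to look and compute and a shell command to move; the robot and the scene stay as the last step left them, time stands still between calls to the robot, and variables do not carry over. Pictures are saved under pics/ and viewed, and the job is handed in when it is done.

```bash
ls; mkdir -p pics; python3 - <<'E'
from station import r, eyes
import cv2
for n in ("scene","top"):
    im=eyes.camera(n); cv2.imwrite(f"pics/{n}0.png",cv2.resize(im[...,::-1],(800,600),interpolation=cv2.INTER_CUBIC))
    cv2.imwrite(f"pics/{n}0_raw.png",im[...,::-1])
    c=eyes.get_calibration(n);print(n,c)
s=r.get_state();print(s)
E
```

```text
pics
scene {'intrinsics': array([[386.53720727,   0.        , 252.0509256 ],
       [  0.        , 386.53720727, 191.04260935],
       [  0.        ,   0.        ,   1.        ]]), 'rvec': array([ 2.15895987,  0.8785226 , -0.38302701]), 'tvec': array([-0.3329399 , -0.19172729,  1.31388098])}
top {'intrinsics': array([[379.67535091,   0.        , 255.22677974],
       [  0.        , 379.67535091, 195.57511227],
       [  0.        ,   0.        ,   1.        ]]), 'rvec': array([ 2.18729086, -2.13029356,  0.1769076 ]), 'tvec': array([-0.03655861,  0.46916198,  1.3199951 ])}
{'time_s': 0.1, 'joint_pos': array([ 1.53223158,  0.50178578, -0.42682036,  1.55130974,  0.22082264,
        1.1382938 , -0.21031588]), 'qd': array([ 0.00096157, -0.00121968,  0.00038671, -0.00375143,  0.00027   ,
        0.00045232,  0.00115577]), 'joint_torque': array([-1.14908061e-02, -5.67872429e+01, -5.83840325e+00, -2.79915565e+01,
       -6.90827658e-02,  2.41468992e-02,  4.60464008e-06]), 'ee_pos': array([ 0.19304768, -0.62035313,  0.40377792]), 'tcp_rot': array([[ 9.54799785e-01,  2.97249325e-01, -4.58360037e-04],
       [ 2.97249672e-01, -9.54798315e-01,  1.67622314e-03],
       [ 6.06148050e-05, -1.73670486e-03, -9.99998490e-01]]), 'ft_force': array([ 0.23136876, -0.37097498,  0.11790768]), 'wrist_torque': array([ 0.01717321, -0.0072042 ,  0.0254345 ]), 'grip_width': 0.09216095626553676}
```

View pics/top0.png

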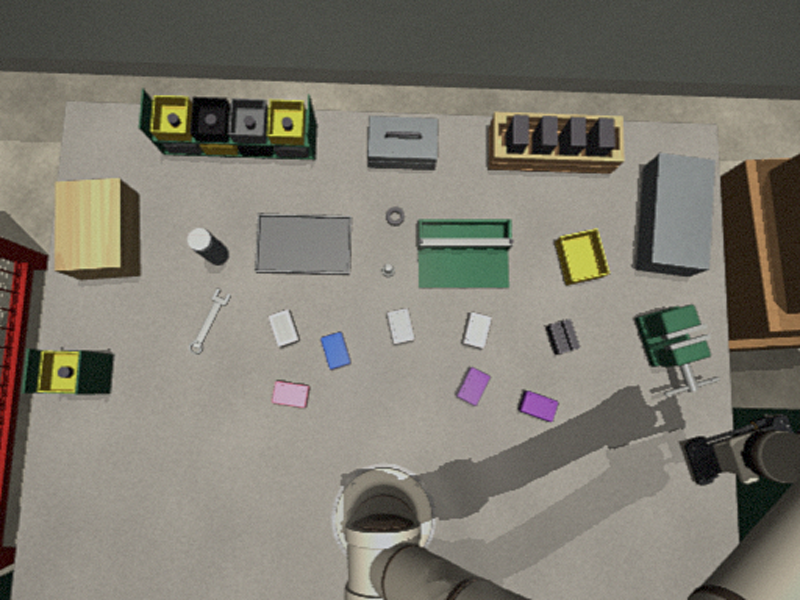

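View pics/scene0.png

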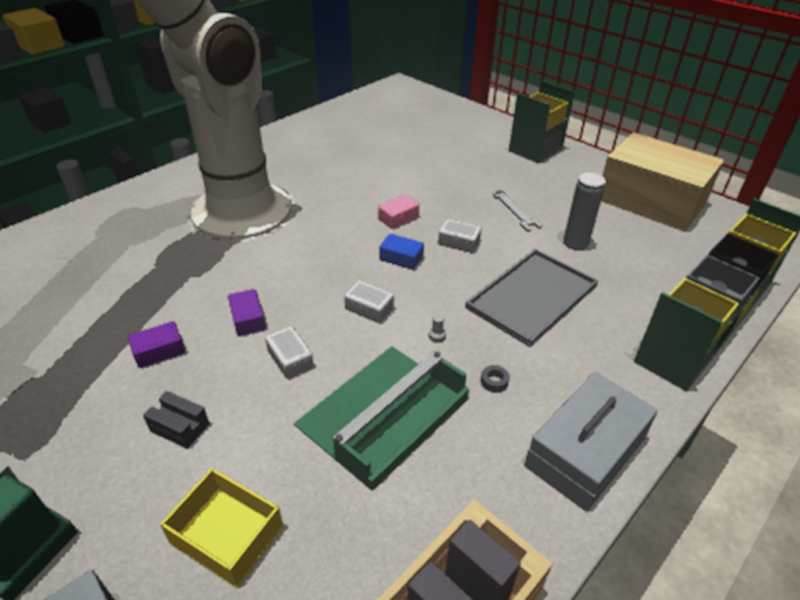

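The top view shows three silver tins at about (284,328), (400,326) and (477,330) in the 800-px picture. The look-alikes to leave alone are blue (335,350), pink (291,394) and purple (473,386) and (538,406). The rack is at (464,254), the tray at (304,243), and the punch at (388,270) between them. Next I'll measure these.

```bash
cat > h.py <<'E'
import numpy as np, cv2
from station import r, eyes
def cal(n):
    c=eyes.get_calibration(n); return c['intrinsics'],cv2.Rodrigues(np.array(c['rvec'],float))[0],np.array(c['tvec'],float)
def ray(n,uv,z):
    K,R,t=cal(n); uv=np.atleast_2d(uv).astype(float)
    d=(np.linalg.inv(K)@np.c_[uv,np.ones(len(uv))].T).T@R
    o=-R.T@t
    s=(z-o[2])/d[:,2]; return o+d*s[:,None]
def proj(n,P):
    K,R,t=cal(n); return cv2.projectPoints(np.atleast_2d(P).astype(float),cv2.Rodrigues(R)[0],t,K,None)[0][:,0]
def quad(m):
    cs=cv2.findContours(m.astype(np.uint8),cv2.RETR_EXTERNAL,cv2.CHAIN_APPROX_NONE)[0]
    return cs
def rect(P): # world xy points
    (c,s,a)=cv2.minAreaRect((P[:,:2]*1000).astype(np.float32))
    if s[0]<s[1]: s=s[::-1]; a+=90
    return np.round(c,1),np.round(s,1),round((a+90)%180-90,1)
def tins(n,im,z=0.036):
    hsv=cv2.cvtColor(im,cv2.COLOR_RGB2HSV)
    m=((hsv[...,1]<30)&(hsv[...,2]>190)).astype(np.uint8)
    m=cv2.morphologyEx(m,cv2.MORPH_CLOSE,np.ones((3,3)))
    out=[]
    for c in quad(m):
        if cv2.contourArea(c)<100: continue
        P=ray(n,c[:,0],z); out.append((c[:,0].mean(0).round(1),cv2.contourArea(c),)+rect(P))
    return out
E
python3 - <<'E'
from h import *
for n in("top","scene"):
    im=cv2.imread(f"pics/{n}0_raw.png")[...,::-1].copy()
    for o in tins(n,im): print(n,*o)
    hsv=cv2.cvtColor(im,cv2.COLOR_RGB2HSV)
im=cv2.imread("pics/top0_raw.png")[...,::-1].copy()
hsv=cv2.cvtColor(im,cv2.COLOR_RGB2HSV)
print(im[210,256],im[210,305],im[210,182],im[155,195],im[175,300])
m=(hsv[...,0]>60)&(hsv[...,0]<90)&(hsv[...,1]>80); m[:,:250]=0;m[:,340:]=0
for c in quad(m):
    if cv2.contourArea(c)>200:print("green",c[:,0].min(0),c[:,0].max(0),rect(ray("top",c[:,0],0.004)))
for nm,uv in dict(punch=(248,172),collar=(252,138)).items(): print(nm,ray("top",uv,0.02))
c=np.vstack([np.hstack([im[a:a+60,b:b+60] for a,b in((180,155),(180,230),(180,280))])])
cv2.imwrite("pics/crop_t.png",cv2.resize(c[...,::-1],None,fx=4,fy=4,interpolation=cv2.INTER_NEAREST))
cv2.imwrite("pics/crop_r.png",cv2.resize(im[125:200,150:340][...,::-1],None,fx=4,fy=4,interpolation=cv2.INTER_NEAREST))
E
```

```text
top [239.8 359.4] 292.0 [-92.   -5.7] [136.3  91. ] 1.9
top [305.4 210.8] 219.5 [ 420.1 -203.7] [71.3 43.9] -13.5
top [180.6 209.5] 222.0 [412.6 237.3] [71.  43.1] 21.0
top [255.9 208.3] 207.5 [424.4 -27.9] [69.9 42.6] 14.1
top [126.5 152.6] 125.0 [612.4 441.1] [47.  45.1] 46.9
scene [460.6 311.8] 127.5 [1025.   35.] [91.5 23.3] 89.8
scene [155.2 283.4] 109.0 [ 522.7 -364.9] [66.3 44.2] 28.4
scene [183.9 220.1] 355.5 [ 419.3 -199.6] [74.  46.3] -13.5
scene [259.4 215.8] 141.5 [538.4 -61.3] [79.4 55.4] -54.0
scene [235.7 187.9] 278.5 [423.8 -24.1] [72.1 48.1] 13.3
[197 196 196] [200 204 200] [188 187 182] [130 129 128] [ 74 123  93]
green [269 158] [324 183] (array([ 572.1, -175.4]), array([205.1,  94.2]), -88.3)
green [269 141] [326 151] (array([ 665. , -177.9]), array([213.7,  38.4]), -88.2)
punch [[0.55754722 0.00392096 0.02      ]]
collar [[ 0.68536571 -0.00730237  0.02      ]]
```

View pics/crop_t.png

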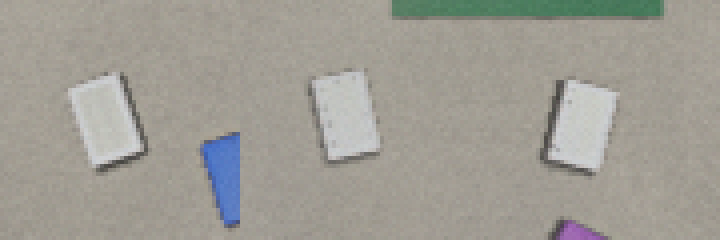

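View pics/crop_r.png

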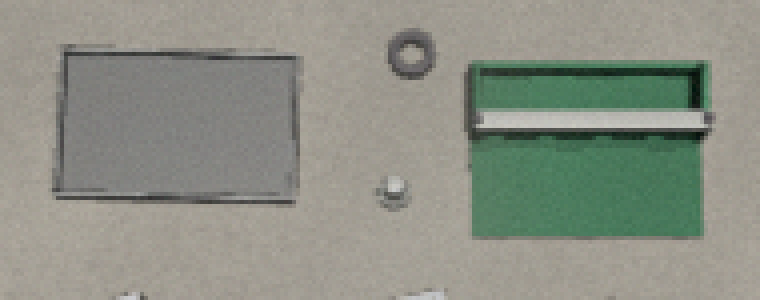

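```bash
python3 - <<'E'
from h import *
def q(uv,o=(150,125)): return (np.array(uv)/4-0.5+np.array(o))
F=ray("top",q([(472,238),(703,238)]),0.004)[:,:2]*1000
print("rack front",F.round(1),np.linalg.norm(F[1]-F[0]))
print("bar front/back top",(ray("top",q([(474,130),(708,130),(474,111),(710,111)]),0.055)*1000).round(1))
print("stop outer top",(ray("top",q([(470,61),(708,62)]),0.024)*1000).round(1))
T=ray("top",q([(52,200),(295,204),(300,56),(63,46)]),0.016)[:,:2]*1000
print("tray",T.round(1),T.mean(0),[np.linalg.norm(T[i]-T[i-1]) for i in range(4)])
im=cv2.imread("pics/scene0_raw.png")
cv2.imwrite("pics/crop_s.png",cv2.resize(im[150:320,180:390],None,fx=3.5,fy=3.5,interpolation=cv2.INTER_NEAREST))
E
```

```text
rack front [[ 518.2  -68.7]
 [ 524.3 -281.1]] 212.51510483586634
bar front/back top [[ 606.9  -65.8   55. ]
 [ 613.3 -275.1   55. ]
 [ 624.3  -65.4   55. ]
 [ 630.8 -276.9   55. ]]
stop outer top [[ 679.3  -62.5   24. ]
 [ 685.4 -281.8   24. ]]
tray [[540.  312.8]
 [542.8  93.4]
 [681.4  93.8]
 [683.9 311.2]] [612.01744931 202.78502978] [np.float64(143.97529816614903), np.float64(219.42030630559807), np.float64(138.66485667347905), np.float64(217.36215695242285)]
```

View pics/crop_s.png

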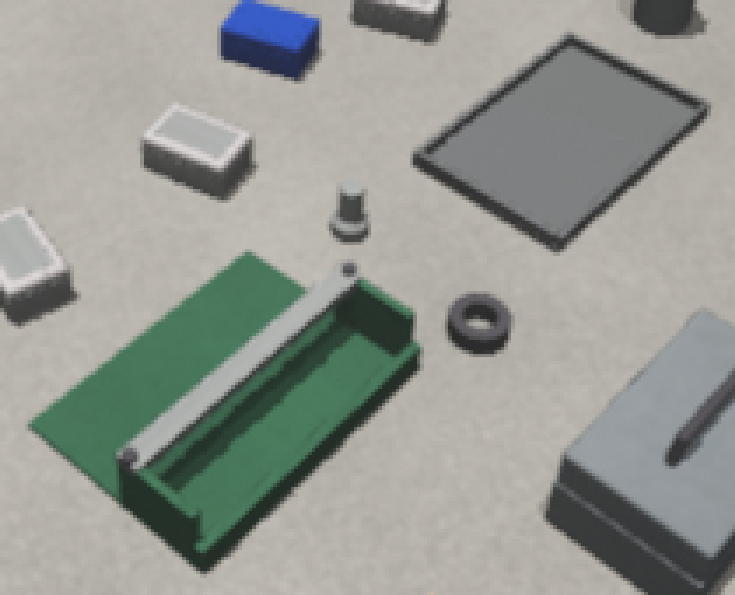

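```bash
cat > go.py <<'E'
import sys
from h import *
from scipy.spatial.transform import Rotation as Ro
# target: x y z (mm TCP) yaw deg
def rel(x,y,z,yaw):
    s=r.get_state(); R=s['tcp_rot']; p=s['ee_pos']*1000
    f=np.radians(yaw); Rt=np.array([[np.cos(f),np.sin(f),0],[np.sin(f),-np.cos(f),0],[0,0,-1]])
    print("t",round(s['time_s'],2),"p",p.round(1),"yaw",np.degrees(np.arctan2(R[1,0],R[0,0])).round(2),"F",s['ft_force'].round(2),"w",round(s['grip_width']*1000,1), "q6 %.2f"%s['joint_pos'][6])
    d=np.array([x,y,z])-p
    print("shift tool now",(R.T@d).round(1),"shift in target axes",(Rt.T@d).round(1),"rotvec",Ro.from_matrix(R.T@Rt).as_rotvec().round(3))
if __name__=="__main__": rel(*map(float,sys.argv[1:5]))
E
python3 go.py 420 -202 300 -13.5
```

```text
t 0.1 p [ 193.  -620.4  403.8] yaw 17.29 F [ 0.23 -0.37  0.12] w 92.2 q6 -0.21
shift tool now [ 341.  -331.8  104.4] shift in target axes [ 123.  -459.8  103.8] rotvec [-0.002  0.     0.537]
```

```bash
python3 -m handwheel '[[30,-30,0,0,0,0.134,91],[30,-32,5,0,0,0.134,91],[25,-38,10,0,0,0.134,91],[20,-42,10,0,0,0.134,91],[15,-45,10,0,0,0,91]]'; python3 go.py 420 -202 300 -13.5
```

```text
time_s: 0.6
ee_pos: [0.3084, -0.4295, 0.3657]
tcp_rot: [[0.963, -0.27, -0.002], [-0.27, -0.963, -0.0], [-0.002, 0.001, -1.0]]
ft_force: [-0.0, -0.8, -0.4]
grip_width: 0.0909
t 0.6 p [ 308.4 -429.5  365.7] yaw -15.64 F [-0.   -0.84 -0.35] w 90.9 q6 -1.08
shift tool now [  46.3 -249.2   65.4] shift in target axes [  55.4 -247.3   65.7] rotvec [ 0.001  0.002 -0.037]
```

```bash
python3 -m handwheel '[[10,-47,5,0,0,-0.02,91],[10,-47,10,0,0,-0.017,91],[10,-47,10,0,0,0,91],[10,-47,15,0,0,0,91],[10,-40,15,0,0,0,91]]'; python3 go.py 420 -202 230 -13.5
```

```text
time_s: 1.1
ee_pos: [0.4136, -0.2149, 0.31]
tcp_rot: [[0.973, -0.232, -0.0], [-0.232, -0.973, -0.001], [-0.0, 0.001, -1.0]]
ft_force: [1.4, -1.3, -0.9]
grip_width: 0.0912
t 1.1 p [ 413.6 -214.9  310. ] yaw -13.43 F [ 1.38 -1.27 -0.89] w 91.2 q6 -1.58
shift tool now [  3.2 -14.1  80. ] shift in target axes [  3.2 -14.   80. ] rotvec [0.001 0.    0.001]
```

```bash
python3 -m handwheel '[[3,-12,20,0,0,0,91],[0,0,40,0,0,0,91],[0,0,15,0,0,0,91],[0,0,0,0,0,0,91]]'; python3 go.py 420 -202 184 -13.5
```

```text
time_s: 1.5
ee_pos: [0.4223, -0.1946, 0.2316]
tcp_rot: [[0.976, -0.218, 0.001], [-0.218, -0.976, 0.003], [-0.0, -0.003, -1.0]]
ft_force: [0.4, -0.3, -0.2]
grip_width: 0.0908
t 1.5 p [ 422.3 -194.6  231.6] yaw -12.59 F [ 0.39 -0.32 -0.22] w 90.8 q6 -1.72
shift tool now [-0.6  7.8 47.6] shift in target axes [-0.5  7.7 47.6] rotvec [-0.003  0.     0.016]
```

```bash
python3 -m handwheel '[[-0.5,7,15,-0.003,0,0.012,91],[0,0,20,0,0,0,91],[0,0,11,0,0,0,91],[0,0,0,0,0,0,91]]'; python3 go.py 420 -202 184 -13.5; python3 - <<'E'
from h import *
im=eyes.camera("scene"); cv2.imwrite("pics/a1.png",cv2.resize(im[130:290,90:290][...,::-1],None,fx=3.5,fy=3.5))
E
```

```text
time_s: 1.9
ee_pos: [0.4209, -0.2024, 0.186]
tcp_rot: [[0.973, -0.231, 0.001], [-0.231, -0.973, -0.001], [0.001, 0.001, -1.0]]
ft_force: [0.3, -0.6, -0.1]
grip_width: 0.0914
t 1.9 p [ 420.9 -202.4  186. ] yaw -13.35 F [ 0.34 -0.56 -0.07] w 91.4 q6 -1.78
shift tool now [-1.  -0.2  2. ] shift in target axes [-1.  -0.2  2. ] rotvec [ 0.001 -0.001  0.003]
```

View pics/a1.png

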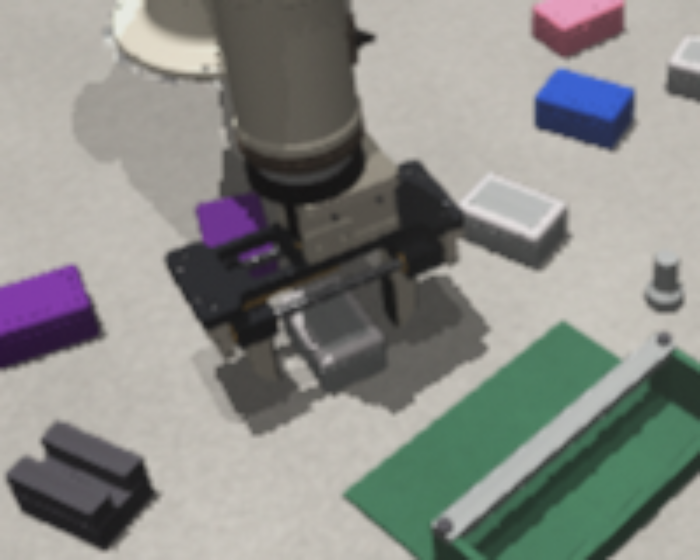

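The fingers straddle the right-hand tin, at about (335,330) in the crop. I'll close, lift and weigh it.

```bash
python3 -m handwheel '[[0,0,1,0,0,0,45],[0,0,0,0,0,0,45],[0,0,0,0,0,0,45],[0,0,0,0,0,0,45],[0,0,0,0,0,0,45]]'; python3 go.py 420 -202 240 -13.5
```

```text
time_s: 2.45
ee_pos: [0.4227, -0.2032, 0.1888]
tcp_rot: [[0.973, -0.231, 0.006], [-0.231, -0.973, -0.004], [0.007, 0.003, -1.0]]
ft_force: [-0.4, -0.5, -0.1]
grip_width: 0.0553
t 2.45 p [ 422.7 -203.2  188.8] yaw -13.37 F [-0.43 -0.46 -0.13] w 55.3 q6 -1.78
shift tool now [ -2.5  -0.4 -51.2] shift in target axes [ -2.9  -0.6 -51.2] rotvec [ 0.003 -0.007  0.002]
```

```bash
python3 -m handwheel '[[0,0,0,0,0,0,45],[0,0,0,0,0,0,45],[0,0,-8,0,0,0,45],[0,0,-15,0,0,0,45],[0,0,-15,0,0,0,45]]';python3 -m handwheel '[[0,0,-15,0,0,0,45],[0,0,0,0,0,0,45],[0,0,0,0,0,0,45],[0,0,0,0,0,0,45]]'; python3 go.py 420 -202 240 -13.5
```

```text
time_s: 2.95
ee_pos: [0.4211, -0.2022, 0.2266]
tcp_rot: [[0.973, -0.231, 0.001], [-0.231, -0.973, -0.002], [0.002, 0.001, -1.0]]
ft_force: [0.1, -0.4, -1.2]
grip_width: 0.0496
time_s: 3.35
ee_pos: [0.4213, -0.2024, 0.2442]
tcp_rot: [[0.973, -0.231, 0.004], [-0.231, -0.973, -0.003], [0.005, 0.002, -1.0]]
ft_force: [-0.5, 0.2, -0.9]
grip_width: 0.0501
t 3.35 p [ 421.3 -202.4  244.2] yaw -13.34 F [-0.55  0.18 -0.88] w 50.1 q6 -1.70
shift tool now [-1.4 -0.1  4.2] shift in target axes [-1.3 -0.1  4.2] rotvec [ 0.002 -0.005  0.003]
```

Fz is about −1 N (roughly 0.1 kg), so the right tin is empty. It goes in the tray at about (612,157).

```bash
python3 -m handwheel '[[5,-10,-25,0,0,0,45],[10,-25,-25,0,0,0,45],[15,-35,-10,0,0,-0.05,45],[20,-40,0,0,0,-0.06,45],[20,-40,0,0,0,-0.06,45]]';  python3 go.py 612 157 290 0
```

```text
time_s: 3.85
ee_pos: [0.5164, -0.0717, 0.3012]
tcp_rot: [[0.997, -0.074, -0.007], [-0.074, -0.997, -0.003], [-0.007, 0.004, -1.0]]
ft_force: [0.4, -0.4, -1.2]
grip_width: 0.0498
t 3.85 p [516.4 -71.7 301.2] yaw -4.22 F [ 0.4  -0.45 -1.21] w 49.8 q6 -1.84
shift tool now [  78.5 -235.2    9.8] shift in target axes [  95.6 -228.7   11.2] rotvec [ 0.004  0.007 -0.074]
```

```bash
python3 -m handwheel '[[18,-44,0,0.002,0.003,-0.03,45],[20,-44,0,0,0,-0.02,45],[20,-44,0,0,0,0,45],[20,-40,0,0,0,0,45],[10,-35,0,0,0,0,45]]';  python3 go.py 612 157 230 0
```

```text
time_s: 4.35
ee_pos: [0.6155, 0.1391, 0.2947]
tcp_rot: [[1.0, -0.023, -0.009], [-0.023, -1.0, -0.002], [-0.009, 0.002, -1.0]]
ft_force: [0.4, -0.3, -1.0]
grip_width: 0.0498
t 4.35 p [615.5 139.1 294.7] yaw -1.32 F [ 0.37 -0.32 -1.03] w 49.8 q6 -2.17
shift tool now [ -3.3 -18.   64.7] shift in target axes [ -3.5 -17.9  64.7] rotvec [ 0.002  0.009 -0.023]
```

```bash
python3 -m handwheel '[[-3,-10,20,0.002,0.008,-0.02,45],[0,0,25,0,0,0,45],[0,0,15,0,0,0,45],[0,0,0,0,0,0,45]]';  python3 go.py 612 157 193 0
```

```text
time_s: 4.75
ee_pos: [0.6114, 0.1601, 0.2291]
tcp_rot: [[1.0, 0.01, -0.004], [0.01, -1.0, 0.006], [-0.004, -0.006, -1.0]]
ft_force: [-0.4, -0.3, -1.5]
grip_width: 0.0498
t 4.75 p [611.4 160.1 229.1] yaw 0.57 F [-0.42 -0.3  -1.51] w 49.8 q6 -2.21
shift tool now [ 0.7  3.3 36. ] shift in target axes [ 0.6  3.1 36.1] rotvec [-0.006  0.004  0.01 ]
```

```bash
python3 -m handwheel '[[0.5,3,12,-0.005,0.004,0.008,45],[0,0,12,0,0,0,45],[0,0,8,0,0,0,45],[0,0,3,0,0,0,45],[0,0,0,0,0,0,45]]';  python3 go.py 612 157 193 0
```

```text
time_s: 5.25
ee_pos: [0.6131, 0.1546, 0.1944]
tcp_rot: [[1.0, -0.003, 0.001], [-0.003, -1.0, -0.002], [0.001, 0.002, -1.0]]
ft_force: [0.4, -0.4, -1.2]
grip_width: 0.0498
t 5.25 p [613.1 154.6 194.4] yaw -0.18 F [ 0.41 -0.38 -1.17] w 49.8 q6 -2.24
shift tool now [-1.1 -2.4  1.4] shift in target axes [-1.1 -2.4  1.4] rotvec [ 0.002 -0.001 -0.003]
```

```bash
python3 -m handwheel '[[0,0,2,0,0,0,45],[0,0,2,0,0,0,45],[0,0,0,0,0,0,45]]';  python3 go.py 612 157 193 0
```

```text
time_s: 5.55
ee_pos: [0.6136, 0.1547, 0.1947]
tcp_rot: [[1.0, -0.004, 0.003], [-0.004, -1.0, -0.003], [0.003, 0.003, -1.0]]
ft_force: [0.2, 0.1, -1.9]
grip_width: 0.05
t 5.55 p [613.6 154.7 194.7] yaw -0.24 F [ 0.17  0.1  -1.93] w 50.0 q6 -2.24
shift tool now [-1.6 -2.3  1.7] shift in target axes [-1.6 -2.3  1.7] rotvec [ 0.003 -0.003 -0.004]
```

```bash
python3 -m handwheel '[[0,-2,4,0,0,0,45],[0,0,3,0,0,0,45]]';  python3 go.py 612 157 193 0
```

```text
time_s: 5.75
ee_pos: [0.6143, 0.1557, 0.1936]
tcp_rot: [[1.0, -0.007, 0.005], [-0.007, -1.0, -0.008], [0.005, 0.008, -1.0]]
ft_force: [-13.4, -2.6, 27.1]
grip_width: 0.0497
t 5.75 p [614.3 155.7 193.6] yaw -0.38 F [-13.37  -2.6   27.05] w 49.7 q6 -2.25
shift tool now [-2.3 -1.3  0.5] shift in target axes [-2.3 -1.3  0.6] rotvec [ 0.008 -0.005 -0.007]
```

```bash
python3 -m handwheel '[[0,0,0,0,0,0,65],[0,0,0,0,0,0,70],[0,0,-15,0,0,0,75],[0,0,-40,0,0,0,75],[0,0,-40,0,0,0,75]]'; python3 -m handwheel '[[-20,20,-20,0,0,0,91],[-30,20,0,0,0,0,91]]';  python3 go.py 424 -26 270 13.7; python3 - <<'E'
from h import *
im=eyes.camera("scene"); cv2.imwrite("pics/a2.png",cv2.resize(im[100:300,180:430][...,::-1],None,fx=3,fy=3))
E
```

```text
time_s: 6.25
ee_pos: [0.6123, 0.1551, 0.2867]
tcp_rot: [[1.0, -0.007, -0.004], [-0.007, -1.0, -0.01], [-0.004, 0.01, -1.0]]
ft_force: [-0.2, -0.1, 0.2]
grip_width: 0.0744
time_s: 6.45
ee_pos: [0.566, 0.1191, 0.3153]
tcp_rot: [[1.0, -0.004, 0.01], [-0.004, -1.0, -0.003], [0.01, 0.003, -1.0]]
ft_force: [0.2, -0.8, 0.6]
grip_width: 0.0868
t 6.45 p [566.  119.1 315.3] yaw -0.25 F [ 0.19 -0.79  0.6 ] w 86.8 q6 -2.13
shift tool now [-141.8  145.6   44.3] shift in target axes [-172.3  107.3   45.3] rotvec [ 0.004 -0.01  -0.243]
```

View pics/a2.png

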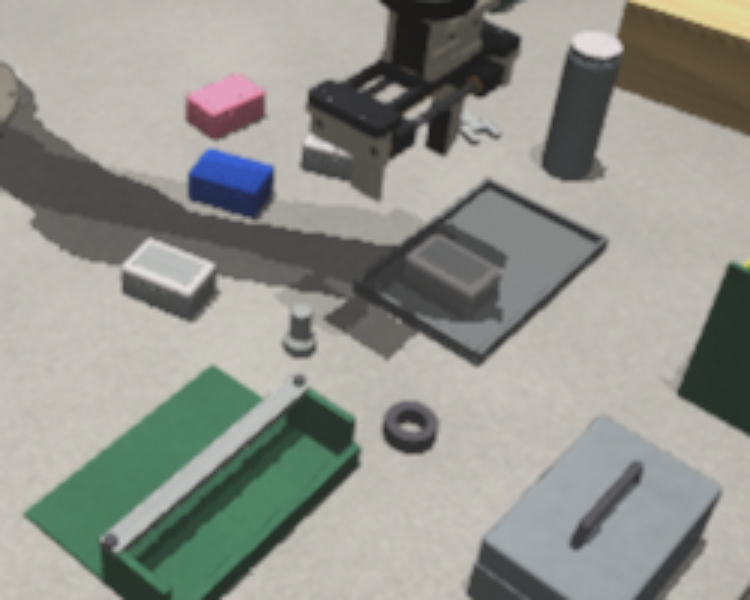

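The first tin lies flat in the right part of the tray, at about (450,272) in the crop. Next is the middle tin, at about (170,275).

```bash
python3 -m handwheel '[[-35,25,0,0,0,-0.06,91],[-35,25,0,0,0,-0.06,91],[-35,25,5,0,0,-0.06,91],[-33,20,10,0,0,-0.05,91],[-15,8,10,0,0,0,91]]';  python3 go.py 424 -26 230 13.7
```

```text
time_s: 7.0
ee_pos: [0.4149, -0.0041, 0.291]
tcp_rot: [[0.972, 0.234, 0.009], [0.234, -0.972, -0.009], [0.007, 0.01, -1.0]]
ft_force: [0.4, 0.2, -1.0]
grip_width: 0.0907
t 7.0 p [414.9  -4.1 291. ] yaw 13.55 F [ 0.36  0.24 -0.96] w 90.7 q6 -1.67
shift tool now [ 3.3 22.8 61.2] shift in target axes [ 3.6 23.4 61. ] rotvec [ 0.01  -0.007 -0.003]
```

```bash
python3 -m handwheel '[[3,18,20,0.01,-0.007,0,91],[0,0,25,0,0,0,91],[0,0,15,0,0,0,91],[0,0,0,0,0,0,91]]';  python3 go.py 424 -26 184 13.7
```

```text
time_s: 7.4
ee_pos: [0.4206, -0.0256, 0.2307]
tcp_rot: [[0.974, 0.228, 0.0], [0.228, -0.974, -0.005], [-0.001, 0.005, -1.0]]
ft_force: [-0.4, 0.2, 0.9]
grip_width: 0.0907
t 7.4 p [420.6 -25.6 230.7] yaw 13.2 F [-0.37  0.19  0.89] w 90.7 q6 -1.74
shift tool now [ 3.3  1.  46.7] shift in target axes [ 3.2  1.2 46.7] rotvec [ 0.005  0.001 -0.009]
```

```bash
python3 -m handwheel '[[3,0,15,0.004,0,-0.009,91],[0,0,18,0,0,0,91],[0,0,12,0,0,0,91],[0,0,3,0,0,0,91]]';  python3 go.py 424 -26 184 13.7;python3 -m handwheel '[[0,0,0,0,0,0,45],[0,0,0,0,0,0,45],[0,0,0,0,0,0,45],[0,0,0,0,0,0,45],[0,0,0,0,0,0,45]]'; python3 -m handwheel '[[0,0,0,0,0,0,45],[0,0,0,0,0,0,45],[0,0,0,0,0,0,45]]';python3 go.py 424 -26 184 13.7
```

```text
time_s: 7.8
ee_pos: [0.4264, -0.0245, 0.1844]
tcp_rot: [[0.971, 0.238, 0.005], [0.238, -0.971, -0.001], [0.005, 0.003, -1.0]]
ft_force: [-1.0, 1.0, 1.0]
grip_width: 0.0915
t 7.8 p [426.4 -24.5 184.4] yaw 13.76 F [-0.99  1.03  0.96] w 91.5 q6 -1.83
shift tool now [-2.7  0.9  0.4] shift in target axes [-2.7  0.9  0.4] rotvec [ 0.003 -0.005  0.001]
time_s: 8.3
ee_pos: [0.4276, -0.0241, 0.1867]
tcp_rot: [[0.971, 0.239, 0.008], [0.239, -0.971, -0.002], [0.008, 0.004, -1.0]]
ft_force: [0.1, -0.4, 0.4]
grip_width: 0.0557
time_s: 8.6
ee_pos: [0.4275, -0.0244, 0.187]
tcp_rot: [[0.971, 0.238, 0.008], [0.238, -0.971, -0.002], [0.008, 0.004, -1.0]]
ft_force: [0.3, 0.2, -1.0]
grip_width: 0.05
t 8.6 p [427.5 -24.4 187. ] yaw 13.79 F [ 0.27  0.15 -0.97] w 50.0 q6 -1.83
shift tool now [-3.8  0.7  2.9] shift in target axes [-3.8  0.7  3. ] rotvec [ 0.004 -0.008  0.002]
```

```bash
python3 -m handwheel '[[0,0,-8,0,0,0,45],[0,0,-15,0,0,0,45],[0,0,-15,0,0,0,45],[0,0,-15,0,0,0,45],[0,0,0,0,0,0,45]]';python3 -m handwheel '[[0,0,0,0,0,0,45],[0,0,0,0,0,0,45]]'; python3 go.py 424 -26 184 13.7
```

```text
time_s: 9.1
ee_pos: [0.4263, -0.0238, 0.2425]
tcp_rot: [[0.971, 0.239, 0.006], [0.24, -0.971, -0.002], [0.005, 0.003, -1.0]]
ft_force: [1.5, -0.9, -1.2]
grip_width: 0.0496
time_s: 9.3
ee_pos: [0.4261, -0.0241, 0.2424]
tcp_rot: [[0.971, 0.239, 0.006], [0.239, -0.971, -0.002], [0.005, 0.004, -1.0]]
ft_force: [-0.2, -0.2, -1.3]
grip_width: 0.0498
t 9.3 p [426.1 -24.1 242.4] yaw 13.83 F [-0.25 -0.18 -1.27] w 49.8 q6 -1.72
shift tool now [-2.8  1.2 58.4] shift in target axes [-2.5  1.4 58.4] rotvec [ 0.004 -0.005  0.002]
```

The middle tin also weighs about 0.13 kg, so it's empty and goes in the left half of the tray at (612,247).

```bash
python3 -m handwheel '[[10,-10,-25,0,0,0,45],[15,-25,-25,0,0,0,45],[15,-40,-10,0,0,0.04,45],[20,-42,0,0,0,0.06,45],[20,-42,0,0,0,0.06,45]]';  python3 go.py 612 247 290 0
```

```text
time_s: 9.8
ee_pos: [0.4717, 0.1448, 0.2996]
tcp_rot: [[0.998, 0.06, -0.005], [0.06, -0.998, -0.006], [-0.005, 0.005, -1.0]]
ft_force: [1.3, -0.7, -1.6]
grip_width: 0.0498
t 9.8 p [471.7 144.8 299.6] yaw 3.45 F [ 1.26 -0.68 -1.62] w 49.8 q6 -2.18
shift tool now [146.3 -93.6   8.4] shift in target axes [ 140.3 -102.2    9.6] rotvec [0.006 0.005 0.06 ]
```

```bash
python3 -m handwheel '[[35,-20,0,0.003,0.002,0,45],[35,-20,0,0,0,0,45],[35,-20,0,0,0,0,45],[20,-15,5,0,0,0,45],[5,-3,5,0,0,0,45]]';  python3 go.py 612 247 230 0
```

```text
time_s: 10.3
ee_pos: [0.5982, 0.243, 0.2834]
tcp_rot: [[0.998, 0.069, -0.007], [0.069, -0.998, -0.002], [-0.007, 0.001, -1.0]]
ft_force: [-1.3, -0.1, -2.0]
grip_width: 0.0497
t 10.3 p [598.2 243.  283.4] yaw 3.98 F [-1.25 -0.14 -1.95] w 49.7 q6 -2.26
shift tool now [14.4 -3.1 53.3] shift in target axes [13.8 -4.  53.4] rotvec [0.001 0.007 0.069]
```

```bash
python3 -m handwheel '[[11,-3,10,0,0.006,0.05,45],[0,0,20,0,0,0.01,45],[0,0,20,0,0,0,45],[0,0,10,0,0,0,45],[0,0,10,0,0,0,45]]';  python3 go.py 612 247 193 0
```

```text
time_s: 10.8
ee_pos: [0.6063, 0.2453, 0.2053]
tcp_rot: [[1.0, 0.008, -0.009], [0.008, -1.0, -0.006], [-0.009, 0.006, -1.0]]
ft_force: [-0.6, 0.5, -1.2]
grip_width: 0.0498
t 10.8 p [606.3 245.3 205.3] yaw 0.48 F [-0.61  0.49 -1.19] w 49.8 q6 -2.36
shift tool now [ 5.8 -1.7 12.3] shift in target axes [ 5.7 -1.7 12.3] rotvec [0.006 0.009 0.008]
```

```bash
python3 -m handwheel '[[5,-1.5,5,0.005,0.008,0,45],[0,0,5,0,0,0,45],[0,0,3,0,0,0,45]]';  python3 go.py 612 247 193 0
```

```text
time_s: 11.1
ee_pos: [0.6105, 0.246, 0.1918]
tcp_rot: [[1.0, 0.008, -0.003], [0.008, -1.0, -0.003], [-0.003, 0.003, -1.0]]
ft_force: [-13.3, -6.5, 29.6]
grip_width: 0.0496
t 11.1 p [610.5 246.  191.8] yaw 0.46 F [-13.25  -6.54  29.64] w 49.6 q6 -2.37
shift tool now [ 1.5 -1.  -1.2] shift in target axes [ 1.5 -1.  -1.2] rotvec [0.003 0.003 0.008]
```

Contact at 30 N, so it's on the floor. I'll release and move on to the last tin at (412,237), yaw 21°.

```bash
python3 -m handwheel '[[0,0,0,0,0,0,62],[0,0,0,0,0,0,62],[0,0,-15,0,0,0,64],[0,0,-40,0,0,0,70],[0,0,-35,0,0,0,75]]'; python3 -m handwheel '[[-40,0,-5,0,0,-0.06,91],[-40,0,0,0,0,-0.07,91],[-38,0,0,0,0,-0.08,91],[-25,-5,0,0,0,-0.07,91],[-10,-5,10,0,0,-0.05,91]]';  python3 go.py 412 237 230 21; python3 - <<'E'
from h import *
im=eyes.camera("scene"); cv2.imwrite("pics/a3.png",cv2.resize(im[100:300,180:430][...,::-1],None,fx=3,fy=3))
E
```

```text
time_s: 11.6
ee_pos: [0.6098, 0.2456, 0.2832]
tcp_rot: [[1.0, 0.008, -0.008], [0.008, -1.0, -0.005], [-0.008, 0.005, -1.0]]
ft_force: [1.3, 0.0, 0.9]
grip_width: 0.0725
time_s: 12.1
ee_pos: [0.4569, 0.2409, 0.2929]
tcp_rot: [[0.94, 0.34, 0.018], [0.34, -0.94, 0.003], [0.018, 0.004, -1.0]]
ft_force: [-0.0, 0.0, -0.5]
grip_width: 0.0912
t 12.1 p [456.9 240.9 292.9] yaw 19.91 F [-0.    0.01 -0.51] w 91.2 q6 -2.15
shift tool now [-44.7 -11.9  62. ] shift in target axes [-43.3 -12.5  62.9] rotvec [ 0.004 -0.018 -0.019]
```

View pics/a3.png

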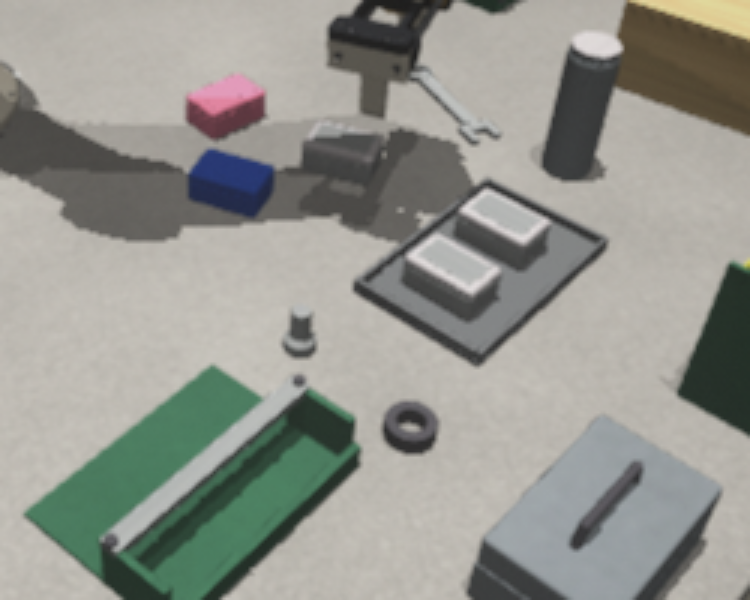

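Both empties sit in the tray, at about (450,270) and (503,223) in the crop. The last tin is at about (343,150).

```bash
python3 -m handwheel '[[-30,-7,20,0.004,-0.015,-0.015,80],[-11,-4,25,0,0,0,78],[0,0,10,0,0,0,78],[0,0,0,0,0,0,78]]';  python3 go.py 412 237 184 21
```

```text
time_s: 12.55
ee_pos: [0.4156, 0.238, 0.2388]
tcp_rot: [[0.935, 0.355, 0.008], [0.355, -0.935, 0.002], [0.008, 0.001, -1.0]]
ft_force: [0.0, -0.6, -0.0]
grip_width: 0.078
t 12.55 p [415.6 238.  238.8] yaw 20.78 F [ 0.03 -0.64 -0.02] w 78.0 q6 -2.24
shift tool now [-4.2 -0.4 54.8] shift in target axes [-3.7 -0.4 54.8] rotvec [ 0.001 -0.008 -0.004]
```

```bash
python3 -m handwheel '[[-4,0,20,0,-0.006,0,78],[0,0,18,0,0,0,78],[0,0,12,0,0,0,78],[0,0,5,0,0,0,78]]';  python3 go.py 412 237 184 21;python3 -m handwheel '[[0,0,0,0,0,0,45],[0,0,0,0,0,0,45],[0,0,0,0,0,0,45],[0,0,0,0,0,0,45],[0,0,0,0,0,0,45]]'; python3 -m handwheel '[[0,0,0,0,0,0,45],[0,0,0,0,0,0,45]]';python3 go.py 412 237 184 21
```

```text
time_s: 12.95
ee_pos: [0.4194, 0.2388, 0.1867]
tcp_rot: [[0.937, 0.35, 0.013], [0.35, -0.937, 0.004], [0.014, 0.001, -1.0]]
ft_force: [0.4, -0.6, 0.8]
grip_width: 0.0779
t 12.95 p [419.4 238.8 186.7] yaw 20.49 F [ 0.36 -0.56  0.78] w 77.9 q6 -2.33
shift tool now [-7.6 -0.9  2.6] shift in target axes [-7.6 -1.   2.7] rotvec [ 0.001 -0.014 -0.009]
time_s: 13.45
ee_pos: [0.4211, 0.24, 0.1884]
tcp_rot: [[0.937, 0.349, 0.016], [0.349, -0.937, 0.006], [0.017, -0.0, -1.0]]
ft_force: [-0.2, -0.0, -5.3]
grip_width: 0.05
time_s: 13.65
ee_pos: [0.421, 0.2398, 0.1884]
tcp_rot: [[0.937, 0.349, 0.015], [0.349, -0.937, 0.006], [0.017, -0.001, -1.0]]
ft_force: [-0.5, 1.3, -4.3]
grip_width: 0.0497
t 13.65 p [421.  239.8 188.4] yaw 20.44 F [-0.48  1.32 -4.32] w 49.7 q6 -2.33
shift tool now [-9.5 -0.5  4.2] shift in target axes [-9.5 -0.6  4.4] rotvec [-0.    -0.017 -0.01 ]
```

```bash
python3 -m handwheel '[[0,0,0,0,0,0,70],[0,0,0,0,0,0,70],[-9,-1,4,0,-0.016,-0.01,70],[-3,0,3,0,-0.005,0,70]]';  python3 go.py 412 237 184 21
```

```text
time_s: 14.05
ee_pos: [0.4095, 0.2364, 0.1818]
tcp_rot: [[0.933, 0.359, -0.004], [0.359, -0.933, -0.002], [-0.004, 0.0, -1.0]]
ft_force: [0.1, 0.2, 0.6]
grip_width: 0.0697
t 14.05 p [409.5 236.4 181.8] yaw 21.03 F [0.14 0.2  0.61] w 69.7 q6 -2.33
shift tool now [ 2.5  0.3 -2.2] shift in target axes [ 2.5  0.3 -2.2] rotvec [0.    0.004 0.001]
```

```bash
python3 -m handwheel '[[1.5,0,-1,0,0.003,0,45],[0,0,0,0,0,0,45],[0,0,0,0,0,0,45],[0,0,0,0,0,0,45],[0,0,0,0,0,0,45]]';  python3 go.py 412 237 184 21; python3 -m handwheel '[[0,0,-8,0,0,0,45],[0,0,-15,0,0,0,45],[0,0,-15,0,0,0,45],[0,0,0,0,0,0,45],[0,0,0,0,0,0,45]]'; python3 go.py 412 237 184 21
```

```text
time_s: 14.55
ee_pos: [0.4102, 0.2365, 0.1822]
tcp_rot: [[0.933, 0.359, -0.002], [0.359, -0.933, -0.002], [-0.003, 0.001, -1.0]]
ft_force: [-0.9, -0.1, -0.6]
grip_width: 0.0501
t 14.55 p [410.2 236.5 182.2] yaw 21.06 F [-0.95 -0.1  -0.61] w 50.1 q6 -2.33
shift tool now [ 1.9  0.2 -1.8] shift in target axes [ 1.9  0.2 -1.8] rotvec [0.001 0.003 0.001]
time_s: 15.05
ee_pos: [0.4089, 0.2355, 0.2222]
tcp_rot: [[0.933, 0.359, -0.006], [0.359, -0.933, -0.004], [-0.007, 0.002, -1.0]]
ft_force: [-0.1, 0.6, -6.6]
grip_width: 0.0498
t 15.05 p [408.9 235.5 222.2] yaw 21.06 F [-0.09  0.59 -6.61] w 49.8 q6 -2.26
shift tool now [ 3.7 -0.4 38.2] shift in target axes [ 3.4 -0.3 38.2] rotvec [0.002 0.007 0.001]
```

It weighs about 6.5 N, so this tin is full. It goes to mid-rack, set down in front of the bar at rack x ≈ −45, which is world (556,−173.5), yaw 1.7°.

```bash
python3 -m handwheel '[[0,10,-25,0.001,0.005,0,45],[0,25,-25,0,0,0,45],[0,40,-15,0,0,0.04,45],[0,45,0,0,0,0.06,45],[0,45,0,0,0,0.06,45]]';  python3 go.py 556 -173.5 290 1.7;python3 -m handwheel '[[5,45,0,0,0,0.06,45],[15,45,0,0,0,0.05,45],[20,45,0,0,0,0,45],[20,45,0,0,0,0,45]]';  python3 go.py 556 -173.5 290 1.7
```

```text
time_s: 15.55
ee_pos: [0.4616, 0.0825, 0.2885]
tcp_rot: [[0.976, 0.218, -0.003], [0.218, -0.976, 0.003], [-0.003, -0.004, -1.0]]
ft_force: [1.6, -0.6, -6.3]
grip_width: 0.0499
t 15.55 p [461.6  82.5 288.5] yaw 12.59 F [ 1.57 -0.64 -6.26] w 49.9 q6 -1.92
shift tool now [ 36.4 270.4  -2.7] shift in target axes [ 86.8 258.7  -1.5] rotvec [-0.004  0.003  0.19 ]
time_s: 15.95
ee_pos: [0.5454, -0.094, 0.2862]
tcp_rot: [[0.994, 0.105, -0.008], [0.105, -0.994, 0.002], [-0.007, -0.003, -1.0]]
ft_force: [1.6, 1.5, -4.6]
grip_width: 0.0502
t 15.95 p [545.4 -94.  286.2] yaw 6.02 F [ 1.58  1.45 -4.6 ] w 50.2 q6 -1.67
shift tool now [ 2.1 80.1 -4.1] shift in target axes [ 8.2 79.8 -3.8] rotvec [-0.003  0.008  0.075]
```

```bash
python3 -m handwheel '[[0,40,0,-0.003,0.006,0.03,45],[0,25,10,0,0,0.02,45],[0,0,20,0,0,0,45],[0,0,15,0,0,0,45],[0,0,0,0,0,0,45]]';  python3 go.py 556 -173.5 200 1.7
```

```text
time_s: 16.45
ee_pos: [0.5509, -0.1711, 0.2347]
tcp_rot: [[0.999, 0.039, -0.005], [0.039, -0.999, -0.002], [-0.005, 0.002, -1.0]]
ft_force: [-1.0, 0.3, -6.4]
grip_width: 0.0499
t 16.45 p [ 550.9 -171.1  234.7] yaw 2.26 F [-1.01  0.31 -6.41] w 49.9 q6 -1.64
shift tool now [ 5.1  2.5 34.7] shift in target axes [ 5.   2.5 34.7] rotvec [0.002 0.005 0.01 ]
```

```bash
python3 -m handwheel '[[5,2,12,0.002,0.005,0.008,45],[0,0,12,0,0,0,45],[0,0,10,0,0,0,45],[0,0,5,0,0,0,45]]';  python3 go.py 556 -173.5 187 1.7; python3 - <<'E'
from h import *
im=eyes.camera("scene"); cv2.imwrite("pics/a4.png",cv2.resize(im[150:310,150:350][...,::-1],None,fx=3.5,fy=3.5))
E
```

```text
time_s: 16.85
ee_pos: [0.557, -0.1685, 0.1932]
tcp_rot: [[0.999, 0.037, 0.001], [0.037, -0.999, 0.002], [0.001, -0.002, -1.0]]
ft_force: [-0.9, -0.4, -6.2]
grip_width: 0.05
t 16.85 p [ 557.  -168.5  193.2] yaw 2.14 F [-0.89 -0.39 -6.24] w 50.0 q6 -1.68
shift tool now [-1.2  5.   6.2] shift in target axes [-1.2  5.   6.2] rotvec [-0.002 -0.001  0.008]
```

View pics/a4.png

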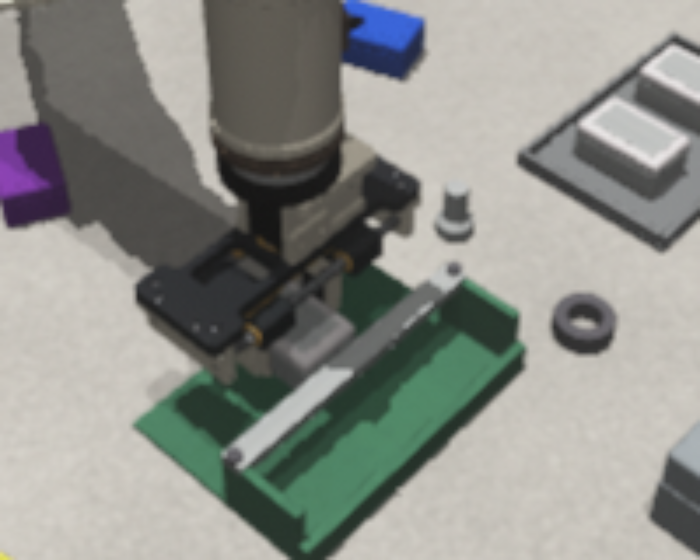

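The tin hovers over the rack floor just in front of the bar, at about (315,335) in the crop. I'll lower it to contact.

```bash
python3 -m handwheel '[[-1,4,4,-0.002,0,0.006,45],[0,0,4,0,0,0,45]]';  python3 go.py 556 -173.5 187 1.7
```

```text
time_s: 17.1
ee_pos: [0.5564, -0.1723, 0.1861]
tcp_rot: [[1.0, 0.032, 0.0], [0.032, -1.0, -0.001], [0.0, 0.001, -1.0]]
ft_force: [-15.6, -1.5, 39.3]
grip_width: 0.0494
t 17.1 p [ 556.4 -172.3  186.1] yaw 1.81 F [-15.61  -1.53  39.35] w 49.4 q6 -1.68
shift tool now [-0.4  1.1 -0.9] shift in target axes [-0.4  1.1 -0.9] rotvec [ 0.001 -0.     0.002]
```

```bash
python3 -m handwheel '[[0,0,0,0,0,0,66],[0,0,0,0,0,0,66],[0,0,-15,0,0,0,66],[0,0,-35,0,0,0,66],[0,0,-20,0,0,0,66]]'; python3 -m handwheel '[[-30,0,0,0,0,0,14],[-35,0,0,0,0,0,14],[-10,0,0,0,0,0,14],[0,0,0,0,0,0,14],[0,0,0,0,0,0,14]]';  python3 go.py 485 -174.5 190 1.7
```

```text
time_s: 17.6
ee_pos: [0.5578, -0.1729, 0.2614]
tcp_rot: [[1.0, 0.031, 0.004], [0.031, -1.0, -0.003], [0.004, 0.003, -1.0]]
ft_force: [0.9, -0.2, -0.3]
grip_width: 0.066
time_s: 18.1
ee_pos: [0.4864, -0.1756, 0.272]
tcp_rot: [[0.999, 0.032, 0.024], [0.032, -0.999, -0.01], [0.023, 0.011, -1.0]]
ft_force: [0.6, 0.5, -0.0]
grip_width: 0.0308
t 18.1 p [ 486.4 -175.6  272. ] yaw 1.83 F [ 0.65  0.54 -0.02] w 30.8 q6 -1.58
shift tool now [-3.2 -2.  81.9] shift in target axes [-1.3 -1.1 82. ] rotvec [ 0.011 -0.023  0.002]
```

```bash
python3 -m handwheel '[[-2,-1,25,0.01,-0.02,0,14],[0,0,35,0,0,0,14],[0,0,15,0,0,0,14],[0,0,0,0,0,0,14],[0,0,0,0,0,0,14]]';  python3 go.py 485 -174.5 190 1.7;  python3 - <<'E'
from h import *
im=eyes.camera("scene"); cv2.imwrite("pics/a5.png",cv2.resize(im[150:310,150:350][...,::-1],None,fx=3.5,fy=3.5))
E
```

```text
time_s: 18.6
ee_pos: [0.4927, -0.1749, 0.1979]
tcp_rot: [[0.999, 0.033, 0.013], [0.033, -0.999, -0.002], [0.013, 0.002, -1.0]]
ft_force: [0.1, 0.2, 0.0]
grip_width: 0.014
t 18.6 p [ 492.7 -174.9  197.9] yaw 1.92 F [0.05 0.25 0.01] w 14.0 q6 -1.66
shift tool now [-7.8 -0.7  7.8] shift in target axes [-7.7 -0.7  7.9] rotvec [ 0.002 -0.013  0.004]
```

View pics/a5.png

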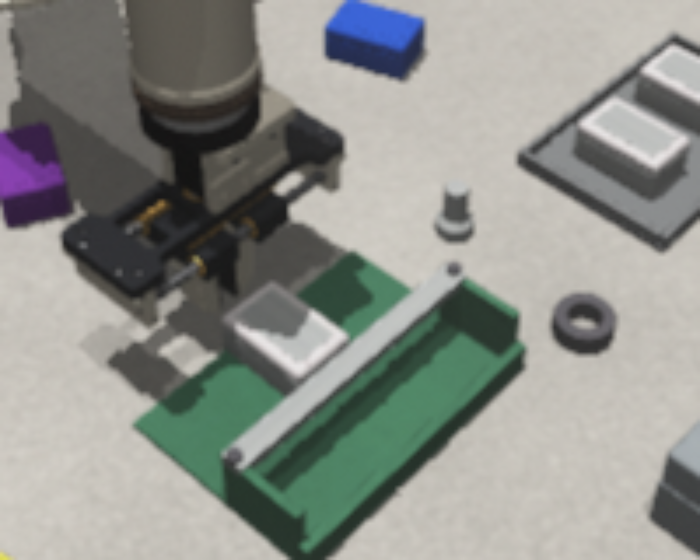

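The tin stands square on the floor with the fingers behind it, at about (285,330) in the crop. Pushing.

```bash
python3 -m handwheel '[[-2,0,8,0,-0.012,0.004,14],[3,0,2,0,0,0,14],[10,0,0,0,0,0,14],[10,0,0,0,0,0,14]]';  python3 go.py 588 -172.5 190 1.7; python3 -m handwheel '[[10,0,0,0,0,0,14],[10,0,0,0,0,0,14],[10,0,0,0,0,0,14]]';  python3 go.py 588 -172.5 190 1.7
```

```text
time_s: 19.05
ee_pos: [0.5147, -0.1752, 0.19]
tcp_rot: [[1.0, 0.028, 0.001], [0.028, -1.0, -0.005], [0.001, 0.005, -1.0]]
ft_force: [-8.9, -0.5, 7.6]
grip_width: 0.0141
t 19.05 p [ 514.7 -175.2  190. ] yaw 1.6 F [-8.95 -0.5   7.57] w 14.1 q6 -1.68
shift tool now [73.3 -0.6 -0. ] shift in target axes [73.3 -0.5 -0. ] rotvec [ 0.005 -0.001 -0.002]
time_s: 19.35
ee_pos: [0.5412, -0.175, 0.1893]
tcp_rot: [[1.0, 0.026, -0.018], [0.026, -1.0, -0.007], [-0.018, 0.006, -1.0]]
ft_force: [-8.6, -0.7, 6.3]
grip_width: 0.014
t 19.35 p [ 541.2 -175.   189.3] yaw 1.49 F [-8.62 -0.66  6.32] w 14.0 q6 -1.68
shift tool now [46.8 -1.3 -1.6] shift in target axes [46.8 -1.1 -0.7] rotvec [ 0.006  0.018 -0.004]
```

```bash
python3 -m handwheel '[[8,0,-1,0.004,0.015,0,14],[8,0,-1,0,0.006,0.002,14],[8,0,0,0,0.003,0,14]]';  python3 go.py 588 -172.5 190 1.7; python3 - <<'E'
from h import *
im=eyes.camera("scene"); cv2.imwrite("pics/a6.png",cv2.resize(im[150:310,150:350][...,::-1],None,fx=3.5,fy=3.5))
E
```

```text
time_s: 19.65
ee_pos: [0.5652, -0.1745, 0.1901]
tcp_rot: [[1.0, 0.023, -0.001], [0.023, -1.0, -0.002], [-0.001, 0.002, -1.0]]
ft_force: [-8.1, -0.3, 6.7]
grip_width: 0.014
t 19.65 p [ 565.2 -174.5  190.1] yaw 1.33 F [-8.12 -0.33  6.66] w 14.0 q6 -1.68
shift tool now [22.9 -1.4  0.1] shift in target axes [22.9 -1.3  0.1] rotvec [ 0.002  0.001 -0.007]
```

View pics/a6.png

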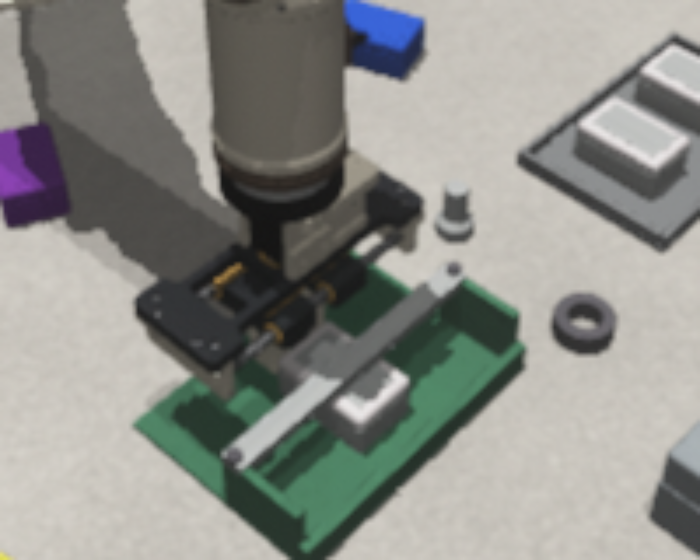

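The tin is passing under the bar squarely, its front end at about (370,400). I'll go on gently until the force rises.

```bash
python3 -m handwheel '[[7,0,0,0,0,0.005,14],[6,0,0,0,0.003,0,14]]';  python3 go.py 588 -172.5 190 1.7
```

```text
time_s: 19.9
ee_pos: [0.5786, -0.1741, 0.1901]
tcp_rot: [[1.0, 0.018, -0.001], [0.018, -1.0, -0.002], [-0.002, 0.002, -1.0]]
ft_force: [-8.3, 0.3, 8.0]
grip_width: 0.0142
t 19.9 p [ 578.6 -174.1  190.1] yaw 1.02 F [-8.31  0.32  7.96] w 14.2 q6 -1.69
shift tool now [ 9.4 -1.4  0.1] shift in target axes [ 9.5 -1.3  0.1] rotvec [ 0.002  0.002 -0.012]
```

```bash
python3 -m handwheel '[[5,0,0,0,0.008,0.003,14],[4,0,0,0,0.003,0,14]]';  python3 go.py 588 -172.5 190 1.7
```

```text
time_s: 20.1
ee_pos: [0.5869, -0.174, 0.19]
tcp_rot: [[1.0, 0.015, 0.005], [0.015, -1.0, -0.003], [0.005, 0.003, -1.0]]
ft_force: [-6.6, 1.0, 4.2]
grip_width: 0.0139
t 20.1 p [ 586.9 -174.   190. ] yaw 0.84 F [-6.57  1.03  4.23] w 13.9 q6 -1.69
shift tool now [ 1.2 -1.4  0. ] shift in target axes [ 1.2 -1.4  0. ] rotvec [ 0.003 -0.005 -0.015]
```

```bash
python3 -m handwheel '[[4,0,0,0,0,-0.012,14],[3,0,0,0,0,-0.004,14]]';  python3 go.py 588 -172.5 190 1.7
```

```text
time_s: 20.3
ee_pos: [0.5897, -0.1744, 0.1894]
tcp_rot: [[1.0, 0.029, -0.011], [0.029, -1.0, -0.004], [-0.011, 0.004, -1.0]]
ft_force: [-11.6, 1.7, 8.9]
grip_width: 0.0139
t 20.3 p [ 589.7 -174.4  189.4] yaw 1.65 F [-11.61   1.66   8.93] w 13.9 q6 -1.68
shift tool now [-1.6 -1.9 -0.5] shift in target axes [-1.6 -1.9 -0.6] rotvec [ 0.004  0.011 -0.001]
```

```bash
python3 -m handwheel '[[4,0,0,0,0.01,0,14],[3,0,0,0,0,0,14]]';  python3 go.py 588 -172.5 190 1.7
```

```text
time_s: 20.5
ee_pos: [0.5911, -0.1745, 0.1887]
tcp_rot: [[0.999, 0.027, -0.019], [0.027, -1.0, -0.005], [-0.019, 0.005, -1.0]]
ft_force: [-8.4, 1.0, 7.7]
grip_width: 0.0138
t 20.5 p [ 591.1 -174.5  188.7] yaw 1.53 F [-8.42  1.04  7.66] w 13.8 q6 -1.68
shift tool now [-3.  -2.1 -1.2] shift in target axes [-3.  -2.1 -1.3] rotvec [ 0.005  0.019 -0.003]
```

```bash
python3 -m handwheel '[[3,0,-1,0,0.02,0,14],[4,0,0,0,0.008,0,14]]';  python3 go.py 588 -172.5 190 1.7; python3 - <<'E'
from h import *
im=eyes.camera("scene"); cv2.imwrite("pics/a7.png",cv2.resize(im[190:300,210:330][...,::-1],None,fx=5,fy=5))
E
```

```text
time_s: 20.7
ee_pos: [0.5905, -0.1747, 0.188]
tcp_rot: [[1.0, 0.025, -0.015], [0.025, -1.0, -0.006], [-0.015, 0.005, -1.0]]
ft_force: [-15.8, 1.0, 12.8]
grip_width: 0.0138
t 20.7 p [ 590.5 -174.7  188. ] yaw 1.44 F [-15.8    1.04  12.8 ] w 13.8 q6 -1.68
shift tool now [-2.5 -2.2 -2. ] shift in target axes [-2.5 -2.2 -2. ] rotvec [ 0.005  0.015 -0.004]
```

View pics/a7.png

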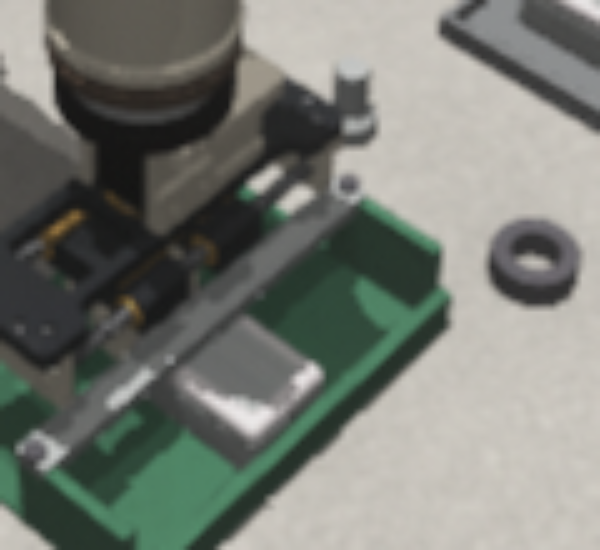

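The tin's end looks to be at the stop, at about (285,430). One firmer push should confirm it.

```bash
python3 -m handwheel '[[6,0,-2,0,0.015,0,14],[7,0,0,0,0.01,0,14]]';  python3 go.py 588 -172.5 190 1.7;  python3 -m handwheel '[[9,0,0,0,0.02,0,14],[9,0,0,0,0.02,0,14]]';  python3 go.py 588 -172.5 190 1.7
```

```text
time_s: 20.95
ee_pos: [0.5922, -0.1748, 0.1867]
tcp_rot: [[0.999, 0.024, -0.025], [0.024, -1.0, -0.007], [-0.025, 0.006, -1.0]]
ft_force: [-28.0, 0.6, 20.9]
grip_width: 0.0142
t 20.95 p [ 592.2 -174.8  186.7] yaw 1.38 F [-27.95   0.56  20.88] w 14.2 q6 -1.68
shift tool now [-4.2 -2.4 -3.2] shift in target axes [-4.1 -2.5 -3.3] rotvec [ 0.006  0.025 -0.005]
time_s: 21.15
ee_pos: [0.5937, -0.1749, 0.1832]
tcp_rot: [[0.999, 0.023, -0.036], [0.023, -1.0, -0.009], [-0.036, 0.008, -0.999]]
ft_force: [-35.2, 1.6, 27.8]
grip_width: 0.014
t 21.15 p [ 593.7 -174.9  183.2] yaw 1.3 F [-35.24   1.56  27.79] w 14.0 q6 -1.69
shift tool now [-5.9 -2.4 -6.6] shift in target axes [-5.7 -2.5 -6.8] rotvec [ 0.008  0.036 -0.007]
```

Forces rise (35 N) while the tip stays put, so the tin is against the stop. I'll back straight off, lift clear and inspect.

```bash
python3 -m handwheel '[[-10,0,-3,0,0,0,14],[-25,0,-5,0,0.03,0,14],[-35,0,0,0,0,0,14],[-40,0,-10,0,0,0,14],[-20,0,-40,0,0,0,14]]'; python3 -m handwheel '[[-10,40,-40,0,0,0,14],[-10,45,-40,0,0,0,14],[-10,45,-30,0,0,0,14],[-5,45,0,0,0,0,14],[0,40,0,0,0,0,14]]'; python3 - <<'E'
from h import *
for n in("scene","top"):
    im=eyes.camera(n); cv2.imwrite(f"pics/{n}9_raw.png",im[...,::-1])
    a=im[100:300,180:390] if n=="scene" else im[120:230,150:340]
    cv2.imwrite(f"pics/{n}9.png",cv2.resize(a[...,::-1],None,fx=2.8 if n=="scene" else 4,fy=2.8 if n=="scene" else 4))
    for z in(.040,.041):
        for o in tins(n,im,z): print(n,z,*o)
print(r.get_state()['ee_pos'],r.get_state()['ft_force'])
E
```

```text
time_s: 21.65
ee_pos: [0.4643, -0.1758, 0.2417]
tcp_rot: [[1.0, 0.026, 0.002], [0.026, -1.0, -0.005], [0.002, 0.005, -1.0]]
ft_force: [0.7, -0.4, 0.3]
grip_width: 0.0141
time_s: 22.15
ee_pos: [0.4443, -0.3769, 0.3533]
tcp_rot: [[0.999, 0.042, 0.023], [0.042, -0.999, -0.016], [0.023, 0.017, -1.0]]
ft_force: [0.4, -0.2, 0.6]
grip_width: 0.0139
scene 0.04 [441.6 362.1] 894.5 [1044.9 -106.3] [123.2  64.2] 89.2
scene 0.04 [259.1 264.6] 295.5 [ 651.4 -170. ] [46.6 44. ] -88.2
scene 0.04 [481.1 294.7] 2470.0 [1020.7  109.1] [332.  116.2] -88.8
scene 0.04 [462.  235.1] 138.0 [940.3 234.3] [117.3  24.3] -89.0
scene 0.04 [ 72.8 287.2] 4631.0 [ 359.7 -452.7] [509.6 153.3] -10.0
scene 0.04 [506.9 204.4] 233.5 [968.  440.6] [147.9  32.8] -72.5
scene 0.04 [330.5 187.3] 273.0 [610.2 157. ] [72.8 47.5] -0.3
scene 0.04 [347.7 171.4] 229.0 [603.7 247.5] [74.6 45.6] 0.9
scene 0.04 [403.6 163.2] 680.0 [687.5 400. ] [179.3 115.4] -7.1
scene 0.04 [123.6 128.4] 533.5 [-46.7 -83.3] [290.5  76.7] -19.8
scene 0.04 [375.4 112.2] 112.0 [486.1 601.9] [84.1 70.8] -60.4
scene 0.04 [295.4 227.4] 44115.0 [469.5 141.
[... 1338 characters left out ...]
3
top 0.04 [181.6 155.9] 210.0 [606.3 243.3] [70.5 43.7] -0.2
top 0.04 [126.4 152.6] 129.5 [611.5 439.9] [48.  46.1] 4.0
top 0.04 [297.7 153.6] 265.5 [ 636.3 -172.7] [199.2  66.9] -88.2
top 0.041 [235.2 352.7] 232.5 [-68.6  13.5] [87.8 82.2] -64.2
top 0.041 [444.  192.5] 124.0 [ 491.3 -701.9] [130.7  26.8] -13.0
top 0.041 [421.2 178.7] 361.0 [ 527.5 -627.8] [122.1 117.3] -19.8
top 0.041 [207.2 155.2] 208.5 [609.3 152.6] [70.2 43. ] 2.3
top 0.041 [181.6 155.9] 210.0 [606.1 243.1] [70.5 43.7] -0.2
top 0.041 [126.4 152.6] 129.5 [611.3 439.6] [48. 46.] 4.0
top 0.041 [297.7 153.6] 265.5 [ 636.  -172.6] [199.1  66.8] -88.2
[ 0.44368991 -0.38149865  0.35294342] [-1.14528869  0.53676937 -0.13859022]
```

View pics/scene9.png

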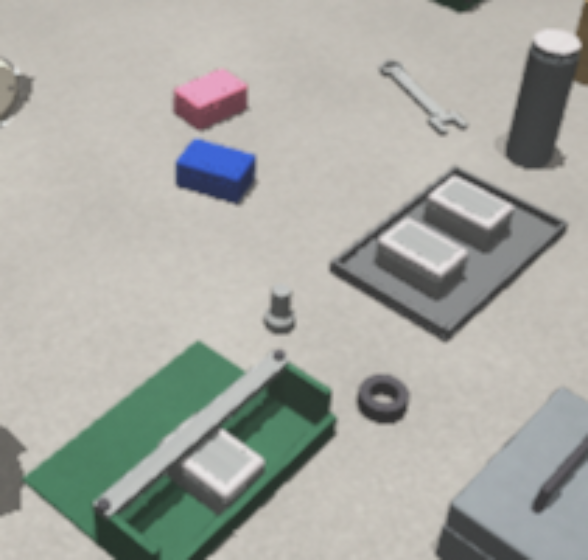

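View pics/top9.png

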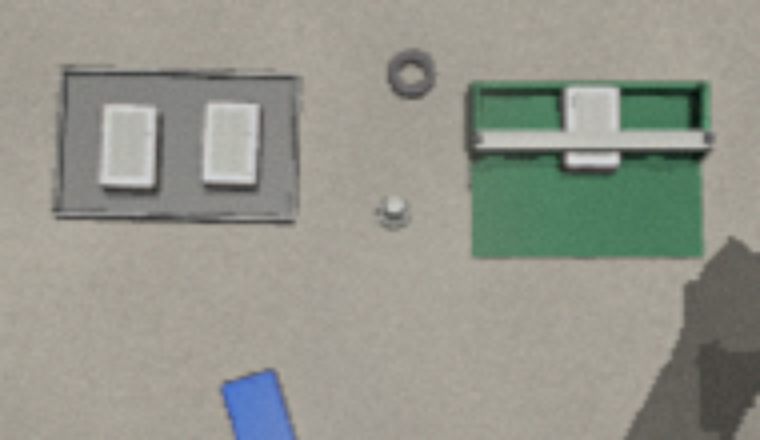

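```bash
python3 -m handwheel '[[0,0,0,0,0,0,14],[0,0,0,0,0,0,14],[0,0,0,0,0,0,14]]'; python3 -c "
from station import sign_off
print(sign_off())"
```

```text
time_s: 22.55
ee_pos: [0.4459, -0.3811, 0.354]
tcp_rot: [[0.999, 0.035, 0.03], [0.036, -0.999, -0.02], [0.029, 0.021, -0.999]]
ft_force: [0.5, 0.5, 0.0]
grip_width: 0.0138
the job is handed in; nothing more can be done
None
```

I sorted all three tins and handed the job in at 22.6 s; it reports no verdict. I lifted each tin to weigh it:

| Tin (starting place) | Pull when lifted | Result | Where it went |
|---|---|---|---|
| Right | about 1.1 N | empty | tray, right half |
| Middle | about 1.3 N | empty | tray, left half |
| Left | about 6.5 N | full | rack, middle, pushed under the bar to the stop |

**Empty tins:** the last pictures put them at about (609,154) and (606,245) mm. Both are upright and well inside the tray walls (tray centre (612,203)).

**Full tin:** the push force rose to 35 N while the fingertips stayed put. In the last pictures its back end is at x ≈ 670–675 mm, against a stop at about 673 mm, and it is in line with the rack. The top-view outline runs together with the bar, so I worked that end out from the outline's edge and the scene view; it was not a clean fit.

**Disagreements:** the two cameras differ by 2–4 mm on the tray tins, which is within the margins. The first grip on the full tin was 9 mm off centre, so I let go and gripped it again before lifting.

In the last pictures the punch, collar, spray can, spanner and the blue and pink look-alikes look undisturbed. I did not measure them, and I did not check the die block, parts bin or purple look-alikes at the end.

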